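Close and bolt down the control-unit test enclosure

ROBOT

A 6-joint arm with a two-finger parallel gripper is mounted at the origin on the work surface. World frame = base frame: x ahead of the robot, y to its left, z up, the work surface at z = 0. Lengths are in m, angles in degrees, forces in N, time in s.
With the tool pointing down it reaches from about 0.35 to 0.975 m from the base axis. Payload 17.4 kg.
Tool frame: the origin (TCP) lies between the finger pads; the fingertips stand 19 mm ahead of it and the grasp point (between the pads) is the TCP; z points along the fingers, y is the line along which they close (so a half turn about z gives the same grasp; the last joint's range is limited). The gripper opens to 85 mm and grips with 20 to 120 N. Pads are 22 mm wide; open, the fingers measure 114 mm over their backs; the gripper's body (76 mm by 85 mm) begins 54 mm behind the grasp point. The pads swing forward as they close: fully open they stand 13 mm farther back than shut.
Start: joints at [74.439, 6.646, 82.598, -0, 90.757, -2.166], TCP at [0.156, 0.657, 0.23] pointing down, gripper open.
Joint ranges: [-162.19, 162.19], [-47.58, 125.68], [4.15, 143.07], [-65.23, 245.23], [0.69, 171.88], [-170.13, 170.13]. Speed limits (degrees/s): [108.29, 108.29, 127.2, 180, 180, 180].

INTERFACE

Orientations are given as [roll, pitch, yaw] about the fixed x, y, z axes, in that order (R = Rz(yaw) Ry(pitch) Rx(roll)).
In Python, from cell import env gives the robot as it stands.
- The arm moves only by the shell command python3 -m pendant 'ROWS' [OPENING] [FORCE]. ROWS is JSON, a list of rows, each a list of 6 numbers: the shift along the world's x, y, z each as a share of 20 cm, from -1 to 1, then the turn, a rotation vector about the world's x, y, z each as a share of 10 degrees, from -1 to 1. A call has 1 to 12 rows; each row shifts and turns the commanded pose from where the row before left it; what a row does not reach is not made up. A row lasts 1/8 s, in which the tool goes at most 62.5 mm and 10.7 degrees, less where a joint would pass 70% of its speed; a pose out of reach is approached as far as the arm can. A call with a number of a shift or a turn outside -1 to 1 is refused whole. A call with a gripper value outside its range is refused whole. OPENING is the closure in counts, from 0 (fully open) to 255 (shut), set as the call begins (- or left out, the last holds). The fingers move at their own pace and stop on an object; FORCE is the grip in N (left out, the last holds). Time passes only in rows, so rows that do not move let the fingers close. It gives the time, the measured TCP pose, the force, the opening and the grip force at its end, in the units of the state.
- env.observe(): the state, without advancing time (a new reading comes with each control period).
- env.get_image(name): name is "side" or "top" or "wrist"; returns (picture, depth): 384x512x3 uint8, red, green, blue; 384x512 float32, m along the optical axis (not along the pixel's ray), 0 where there is no reading.
- env.camera_info(name): a dict with "intrinsics" (3x3 intrinsics, pixels), "camera_from_world" (4x4, takes a point from world to camera coordinates); the wrist camera has in their place "T_tool_cam" (4x4, takes a point from camera to tool coordinates, whose origin is the TCP and whose axes are the flange's). Camera axes: x right, y up, looking along -z (the intrinsics and any distortion apply to the point x, -y, -z); pixel columns grow to the right and rows downward; lengths in m; the calibration is good to about 2 mm. A picture is of the moment at which its call begins: read the wrist's pose just before it. camera_info takes no time and is no camera call.
- env.job_done(): hands the job in; it is judged then, once.
The state is a dict: "time_s": time; "joint_positions": joint angles; "qvel": joint speeds; "joint_efforts": joint torques, N m; "position": TCP position; "ee_rot": TCP orientation; "wrist_force": force on the tool from outside, world axes, zero at the start; "wrist_torque": the same for the moment, N m; "gripper_width": finger opening in m; "grip_force": force on a finger pad.
Only numpy, scipy, OpenCV 4.12 (cv2) and the standard library are available. Lean on these libraries where they do the work, as an engineer would, in place of code of your own. Each camera call takes 0.05 s, during which the arm holds its last target. There are 200 camera calls.

TASK

Close up the aluminium test enclosure on the bench: break the folding lid stay by pushing the pin at its knee towards the enclosure's open (unhinged) edge, then lower the lid until it is fully shut. Then turn the three captive bolts in the lid clockwise to their end stops, the middle one first and the two outer ones after it, in either order. Leave the scan tool, drink carton and wire spool where they stand, and let go of everything at the end.

Things in the scene. Friction and masses are not known exactly. Their poses are not given: they have to be found in the camera images.
- enclosure: Aluminium box with a grey lid, fixed, 240 (its x) x 170 (its y) x 90 mm high, circuit board inside. Origin: centre of its underside, on the bench; z up. Lid hinge: top edge at its +y side; unhinged edge and three bolts at its -y side; folding stay on its +x side; a black plug block sticks out 30 mm from its -x side. Its yaw varies.
- hinge (a point): Middle of the lid's hinge line, at the enclosure's local (0, 85, 90.5) mm; axes as the enclosure's: x runs along the hinge line.
- lid (a joint): Lid: plate 244 x 170 x 12 mm, about 0.6 kg with its bolts. 0 = propped open by the stay, 0.95 rad above level; 0.95 = shut, level on the rim (lid top 102.5 mm above the bench). Stiff hinges: it stays wherever it is left and takes up to about 8 N at the lip to lower. It cannot be lowered while the stay is locked.
- lip (a point): On the outer (upper) face of the lid's lift lip: a tongue 90 mm long along the hinge direction, 6 mm thick, sticking out 38 mm from the middle of the lid's free edge. Point: 20 mm out from that edge, 190 mm from the hinge line; 96.5 mm above the bench when shut. Axes are the lid's: z out of its outer face, x along the hinge, -y towards the free edge.
- knee (a joint): Folding stay: two steel links, each 63 mm, pivoted on the enclosure's +x side, to each other at the knee, and on the lid. 0 = locked (straight, slightly past centre, against a stop); grows as the knee breaks towards the enclosure's -y; about 1.7 when shut. Unlocked from about 0.15 rad; from 0.3 the lid can be pushed down and the stay folds along. A few N break it.
- knee_pin (a point): On the axis of the black push pin at the knee: a level round pin, 16 mm diameter, along the enclosure's x, reaching from 47 mm on the box's side of this point to 19 mm beyond it. Point: 59 mm out from the +x wall, about 122 mm above the bench at the start. It moves along the enclosure's -y as the stay breaks and ends low beside the wall.
- bolt_a (a joint): Captive bolt at the lid's end away from the stay (an outer one). Angle turned clockwise seen from above the lid's outer face: 0 = fully slack, 1.9 rad = tight, at its end stop. Starts at 0.45 to 0.95. Stiff enough (0.06 N m) to stay where it is left.
- bolt_b (a joint): The middle captive bolt; values as bolt_a.
- bolt_c (a joint): Captive bolt at the lid's end next to the stay (an outer one); values as bolt_a.
- bolt_a_grip (a point): On bolt_a's axis at the height to grip, 30 mm above the lid's top. Its black handle is a bar 60 x 15 mm, from 11 to 45 mm above the lid, on a steel collar of 38 mm diameter. This x axis runs along the bar and turns with it; z is out of the lid. At the end stop the bar is parallel to the hinge line. The bolts are 90 mm apart in a row, 140 mm from the hinge line.
- bolt_b_grip (a point): The same point of bolt_b (middle).
- bolt_c_grip (a point): The same point of bolt_c (stay end).
- scan_tool: Bystander: black handheld scan tool lying flat, 85 x 160 x 34 mm; origin at the centre of its underside. Leave it alone.
- carton: Bystander: drink carton standing upright, 65 x 65 x 166 mm; origin at the centre of its underside. Leave it alone.
- spool: Bystander: wire spool standing on end, 64 mm diameter, 60 mm tall; origin at the centre of its underside. Leave it alone.

How it is judged (in metres and radians):
On the way, in this order (a step that is already met when the one before it is completed fails the run):
1. the stay's knee is broken (0.25 rad or more) while the bolts are still slack (value of joint knee above 0.25 rad and value of joint each of bolt_a, bolt_b, bolt_c below 1.4 rad), for 0.1 s.
2. the lid is shut (within 0.04 rad) while the bolts are still slack (value of joint lid above 0.91 rad and value of joint each of bolt_a, bolt_b, bolt_c below 1.4 rad), for 0.2 s.
3. the middle bolt is at its end stop (within 0.12 rad), the outer ones still slack (value of joint bolt_b above 1.78 rad and value of joint each of bolt_a, bolt_c below 1.4 rad), for 0.2 s.
4. both outer bolts are at their end stops too (value of joint each of bolt_a, bolt_c above 1.78 rad), for 0.2 s.
At the end, for the whole second after the job is handed in: The lid is shut (within 0.04 rad), all three bolts are within 0.12 rad of their end stops, and scan tool, carton and spool are within 30 mm of where they started (all of step 4 and value of joint lid above 0.91 rad and value of joint bolt_b above 1.78 rad and distance of each of scan_tool, carton, spool from where it was at the start of the episode below 0.03 m); the robot touches nothing.
It fails at once if a bystander is pushed more than 30 mm or tipped (distance of any of scan_tool, carton, spool from where it was at the start of the episode above 0.03 m or angle between any of carton, spool's own z axis and vertical above 0.5 rad).
It also fails if it takes over 70 s, if anything falls off the work surface, if the arm or the gripper's body presses on something with over 40 N, if the wrist force passes 120 N, or if a joint passes its speed limit or range.

## Working session

There is one attempt and no reset: what is moved stays moved. The work goes in short steps, Python scripts to look and compute and a shell command to move; the robot and the scene stay as the last step left them, time stands still between calls to the robot, and variables do not carry over. Pictures are saved under pics/ and viewed, at most 10 in all, crops included, and the job is handed in when it is done.

```bash
ls; mkdir -p pics
cat > h.py <<'E'
from cell import env
import numpy as np, cv2
from scipy.spatial.transform import Rotation as R
def cloud(name):
    s=env.observe(); im,d=env.get_image(name); ci=env.camera_info(name); K=np.array(ci["intrinsics"])
    v,u=np.mgrid[:d.shape[0],:d.shape[1]]
    X=np.stack([(u-K[0,2])/K[0,0]*d,-(v-K[1,2])/K[1,1]*d,-d],-1)
    if name=="wrist":
        T=np.array(ci["T_tool_cam"]); Rw=R.from_euler('xyz',s["ee_rot"],degrees=True).as_matrix()
        P=(X@T[:3,:3].T+T[:3,3])@Rw.T+np.array(s["position"])
    else:
        T=np.linalg.inv(np.array(ci["camera_from_world"])); P=X@T[:3,:3].T+T[:3,3]
    P[d==0]=np.nan
    return im,P
E
python3 - <<'E'
from h import *
print(env.observe())
for n in("top","side"):
    im,P=cloud(n); np.savez('/tmp/'+n,im=im,P=P); cv2.imwrite(f'pics/{n}0.png',im[:,:,::-1]); print(env.camera_info(n).keys(), np.isnan(P[...,0]).mean())
E
```

```text
pics
{'time_s': 0.0, 'joint_positions': array([ 7.44379059e+01,  6.67336395e+00,  8.26375632e+01, -1.34846760e-04,
        9.07566412e+01, -2.16822164e+00]), 'qvel': array([ 0.08967443, -0.04141783, -0.02550402, -0.01313972, -0.07130923,
        0.06908121]), 'joint_efforts': array([ 1.14132501e-03, -7.31996441e+01, -6.32482624e+01, -3.33068101e-05,
        6.36424636e-03, -7.84478402e-06]), 'position': array([0.15634165, 0.656433  , 0.22915144]), 'ee_rot': array([-1.79932475e+02, -2.42161120e-03,  1.66606124e+02]), 'wrist_force': array([-0.29567148,  0.40940837, -0.07358468]), 'wrist_torque': array([ 0.00957643,  0.03676607, -0.00706173]), 'grip_force': 0.0, 'gripper_width': 0.08579059520812439}
dict_keys(['intrinsics', 'camera_from_world']) 0.003977457682291667
dict_keys(['intrinsics', 'camera_from_world']) 0.00408935546875
```

View pics/top0.png

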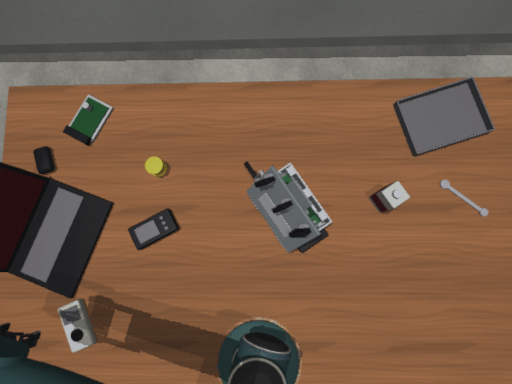

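View pics/side0.png

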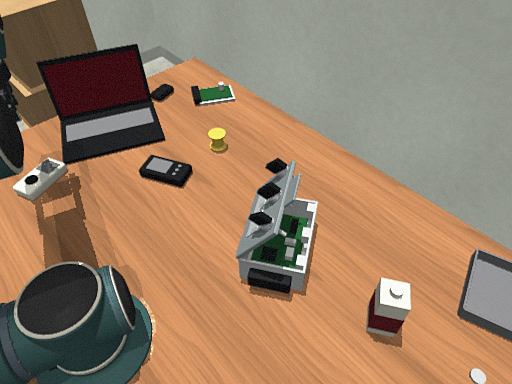

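The top view shows the enclosure near (288,205): hinge at lower left, open edge at upper right, knee pin at (250,168), plug at (312,240). The carton is at (390,197), the spool at (155,166) and the scan tool at (154,229). The side view agrees.

Run:
```python
from h import *
def fit(Q):
    for _ in range(8):
        c=np.median(Q,0) if _==0 else Q.mean(0); n=np.linalg.svd(Q-c)[2][2]; r=abs((Q-c)@n); Q=Q[r<max(.003,1.5*np.median(r))]
    return c,n*np.sign(n[2]),len(Q)
for nm in("top","side"):
    z=np.load(f'/tmp/{nm}.npz'); im,P=z['im'].astype(int),z['P']
    if nm=="top":
        for n,(u,v) in dict(carton=(390,197),spool=(155,166),scan=(154,229),knee=(250,168),enc=(288,205)).items(): print(n,P[v,u].round(3))
        c0=P[205,288]
    m=(np.linalg.norm(P[...,:2]-c0[:2],axis=-1)<.23)&(P[...,2]>.02)
    sat=im.max(-1)-im.min(-1)
    g=m&(sat<25)&(im.max(-1)>90)&(im.max(-1)<175)&(P[...,2]>.105)
    if nm=="side": g=m&(sat<40)&(P[...,2]>.105)&(im.max(-1)>60)
    c,n,k=fit(P[g]); print(nm,'lid',c.round(3),n.round(3),k,'tilt',np.arccos(n[2]),'hinge->yaw of n',np.degrees(np.arctan2(n[1],n[0])))
    w=m&(P[...,2]<.098)&(P[...,2]>.084)
    if w.sum()>10: print('rim',w.sum(),cv2.minAreaRect(P[w][:,:2].astype(np.float32)))
    np.save('/tmp/lid_'+nm,np.r_[c,n])
    cr=im[:,:,::-1][120:270,220:350] if nm=="top" else im[:,:,::-1][140:310,200:350]
    cv2.imwrite(f'pics/c_{nm}.png',cv2.resize(cr.astype(np.uint8),None,fx=4,fy=3.5,interpolation=2))
```

```text
carton [ 0.536 -0.417  0.15 ]
spool [0.661 0.352 0.06 ]
scan [0.444 0.356 0.034]
knee [0.637 0.019 0.129]
enc [ 0.503 -0.094  0.254]
top lid [ 0.493 -0.084  0.178] [-0.44   0.664  0.604] 1608 tilt 0.9219141957679137 hinge->yaw of n 123.54799592880292
rim 394 ((0.5148985981941223, -0.10702286660671234), (0.2416340857744217, 0.1814611256122589), 33.69391632080078)
side lid [ 0.471 -0.096  0.181] [-0.453  0.668  0.59 ] 1371 tilt 0.9394065314012545 hinge->yaw of n 124.16735896810209
rim 692 ((0.5139582753181458, -0.1040470153093338), (0.24265611171722412, 0.18116691708564758), 33.80865478515625)
```

View pics/c_top.png

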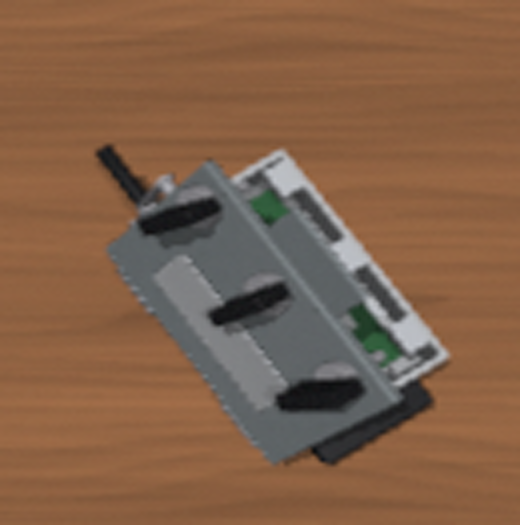

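The crop shows the lid with bars at about (180,213), (250,300) and (320,393), the black knee pin from (100,150) to (150,205), and the plug at lower right. Next I'll set the enclosure frame and measure the pin.

Run:
```python
from h import *
yaw=np.radians(34); ex=np.array([np.cos(yaw),np.sin(yaw)]); ey=np.array([-ex[1],ex[0]])
c=np.array([.514,-.105])
for nm in("top","side"):
    z=np.load(f'/tmp/{nm}.npz'); im,P=z['im'].astype(int),z['P']
    L=np.stack([(P[...,:2]-c)@ex,(P[...,:2]-c)@ey,P[...,2]],-1)
    w=(abs(L[...,0])<.2)&(abs(L[...,1])<.15)&(L[...,2]<.094)&(L[...,2]>.087)&(im.min(-1)>110)
    Q=L[w]; print(nm,'rim',len(Q),np.percentile(Q[:,0],[1,99]).round(4),np.percentile(Q[:,1],[1,10]).round(4), 'slope',)
    e=Q[Q[:,1]<np.percentile(Q[:,1],1)+.012]; print(' edge dir',np.degrees(np.polyfit(e[:,0],e[:,1],1)[0]),len(e))
    k=(L[...,0]>.13)&(L[...,0]<.23)&(abs(L[...,1])<.08)&(L[...,2]>.1)&(im.max(-1)<70)
    q=L[k]; print(' pin',len(q),q.mean(0).round(4),q.min(0).round(3),q.max(0).round(3), np.degrees(np.polyfit(q[:,0],q[:,1],1)[0]))
    h=np.load('/tmp/lid_'+nm+'.npy'); cc,n=h[:3],h[3:]
    # lid outer-face line: position ly at z=.0905+.012*cos
    t=np.arccos(n[2]); cl=np.r_[(cc[:2]-c)@ex,(cc[:2]-c)@ey]
    r=(cc[2]-.0905-.012*np.cos(t))/np.sin(t); print(' hinge ly',cl[1]+r*np.cos(t)-.012*np.sin(t),'r',r)
    f=(abs(L[...,0])<.13)&(L[...,2]>.1); print(' lid x ext',np.percentile(L[f&(im.max(-1)>80)][:,0],[1,99]).round(4))
```

```text
top rim 272 [-0.1193  0.1189] [-0.0915 -0.0898] slope
 edge dir -0.03701189423913356 153
 pin 79 [0.164  0.0358 0.1292] [0.132 0.025 0.116] [0.197 0.042 0.165] 2.6017787006334423
 hinge ly 0.08001566390269574 r 0.10023637923391761
 lid x ext [-0.126   0.1207]
side rim 556 [-0.1187  0.1204] [-0.0896 -0.0878] slope
 edge dir -0.040217416930740144 237<stdin>:11: RuntimeWarning: Mean of empty slice.
  ret = um.true_divide(
Traceback (most recent call last):
ValueError: zero-size array to reduction operation minimum which has no identity
```

```bash
cat >> h.py <<'E'
yaw=np.radians(34); ex=np.array([np.cos(yaw),np.sin(yaw)]); ey=np.array([-ex[1],ex[0]]); C=np.array([.517,-.1096])
def W(lx,ly,z): return np.r_[C+lx*ex+ly*ey,z]
def path(pts,start=None):
    p=env.observe()["position"] if start is None else start
    for q in pts:
        w=W(*q); print(np.round(q,4),'world',w.round(4),'total shares',((w-p)/.2).round(3)); p=w
E
python3 - <<'E'
from h import *
path([(.182,.077,.24),(.182,.077,.12),(.182,.044,.12)])
E
```

```text
[0.182 0.077 0.24 ] world [0.6248 0.056  0.24  ] total shares [ 2.342 -3.002  0.054]
[0.182 0.077 0.12 ] world [0.6248 0.056  0.12  ] total shares [ 0.   0.  -0.6]
[0.182 0.044 0.12 ] world [0.6433 0.0287 0.12  ] total shares [ 0.092 -0.137  0.   ]
```

```bash
python3 -m pendant '[[0.15,-0.19,0.004,0,0,-0.355],[0.15,-0.19,0.004,0,0,-0.355],[0.15,-0.19,0.004,0,0,-0.355],[0.15,-0.19,0.004,0,0,-0.355],[0.15,-0.19,0.004,0,0,-0.355],[0.15,-0.19,0.004,0,0,-0.355],[0.15,-0.19,0.004,0,0,-0.355],[0.15,-0.19,0.004,0,0,-0.355],[0.15,-0.19,0.004,0,0,-0.355],[0.15,-0.19,0.004,0,0,-0.355],[0.15,-0.19,0.004,0,0,-0.355],[0.15,-0.19,0.004,0,0,-0.355]]' 255 40 && python3 -m pendant '[[0.15,-0.2,0,0,0,0],[0.15,-0.2,0,0,0,0],[0.15,-0.2,0,0,0,0],[0,0,0,0,0,0],[0,0,0,0,0,0]]'
python3 - <<'E'
from h import *
o=env.observe(); print(o['ee_rot'],o['position'])
path([(.182,.077,.24),(.182,.077,.12),(.182,.044,.12)])
E
```

```text
time_s: 1.6
position: [0.5171, 0.1992, 0.2393]
ee_rot: [-180.0, -0.0, 123.9]
wrist_force: [-0.1, 1.5, 0.1]
gripper_width: -0.0001
grip_force: 0.0
time_s: 2.22
position: [0.6061, 0.0808, 0.2391]
ee_rot: [-180.0, -0.0, 124.0]
wrist_force: [1.0, 0.4, 0.3]
gripper_width: 0.0001
grip_force: 0.0
[-1.79967500e+02 -3.35707928e-02  1.23984517e+02] [0.60614322 0.0807996  0.23911484]
[0.182 0.077 0.24 ] world [0.6248 0.056  0.24  ] total shares [ 0.093 -0.124  0.004]
[0.182 0.077 0.12 ] world [0.6248 0.056  0.12  ] total shares [ 0.   0.  -0.6]
[0.182 0.044 0.12 ] world [0.6433 0.0287 0.12  ] total shares [ 0.092 -0.137  0.   ]
```

```bash
python3 -m pendant '[[0.093,-0.124,0,0,0,0],[0,0,-0.2,0,0,0],[0,0,-0.2,0,0,0],[0,0,-0.2,0,0,0],[0,0,0,0,0,0]]' && python3 -m pendant '[[0.02,-0.03,0,0,0,0],[0.02,-0.03,0,0,0,0],[0.02,-0.03,0,0,0,0],[0.016,-0.024,0,0,0,0],[0.016,-0.024,0,0,0,0],[0,0,0,0,0,0],[0,0,0,0,0,0]]'
python3 - <<'E'
from h import *
im,P=cloud("top"); cv2.imwrite('pics/t2.png',cv2.resize(im[130:260,220:350,::-1],None,fx=4,fy=4,interpolation=2))
o=env.observe(); d=o['position'][:2]-C; print(d@ex,d@ey,o['wrist_force'],o['time_s'])
E
```

```text
time_s: 2.85
position: [0.6231, 0.0568, 0.1169]
ee_rot: [-179.8, -0.1, 124.1]
wrist_force: [-0.3, 0.2, 0.4]
gripper_width: 0.0001
grip_force: 0.0
time_s: 3.72
position: [0.6435, 0.028, 0.1195]
ee_rot: [-180.0, 0.0, 124.0]
wrist_force: [-0.1, 0.7, -0.1]
gripper_width: -0.0003
grip_force: 0.0
0.18185177712029538 0.0434704439913739 [-0.11276785  0.14687942 -0.08941526] 3.775
```

```bash
python3 -m pendant '[[0,0,0.3,0,0,0],[0,0,0.3,0,0,0],[0,0,0.3,0,0,0],[-0.2,0.2,0.1,0,0,0],[-0.2,0.2,0,0,0,0],[0,0,0,0,0,0]]'
python3 - <<'E'
from h import *
im,P=cloud("top"); cv2.imwrite('pics/t3.png',cv2.resize(im[130:260,220:350,::-1],None,fx=4,fy=4,interpolation=2))
L=np.stack([(P[...,:2]-C)@ex,(P[...,:2]-C)@ey,P[...,2]],-1)
k=(L[...,0]>.14)&(L[...,0]<.23)&(abs(L[...,1])<.08)&(L[...,2]>.05)&(L[...,2]<.14)&(im.max(-1)<70)
q=L[k]; print('pin',len(q),q.mean(0).round(4))
g=(abs(L[...,0])<.1)&(L[...,2]>.105)&(L[...,2]<.26)&(abs(L[...,1])<.13)&(im.max(-1)>90)&(im.max(-1)<175)
q=L[g]
for _ in range(6):
    c=q.mean(0);n=np.linalg.svd(q-c)[2][2];r=abs((q-c)@n);q=q[r<max(.003,1.5*np.median(r))]
print('tilt',np.arccos(abs(n[2])),len(q))
E
```

```text
time_s: 4.53
position: [0.5616, 0.1102, 0.3208]
ee_rot: [179.9, 0.0, 124.2]
wrist_force: [-0.1, -0.5, 0.6]
gripper_width: -0.0001
grip_force: 0.0
pin 63 [0.1684 0.028  0.123 ]
tilt 0.8657342669875558 1401
```

View pics/t3.png

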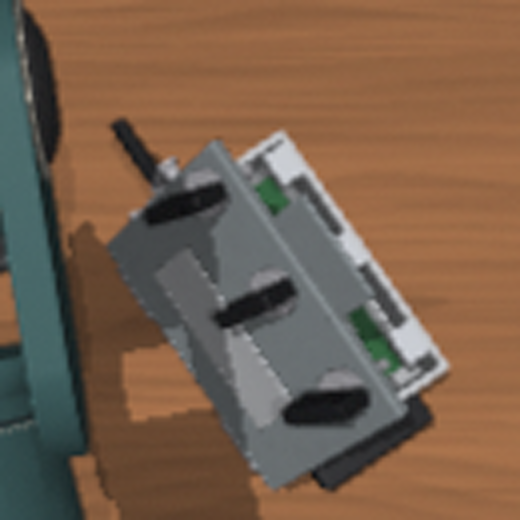

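The pin at (135,150) has moved 13 mm towards the open edge and the lid has dropped slightly, so the stay is broken. Next is the lip.

Run:
```python
from h import *
pts=[]
for t in (.895,.8,.7,.6,.5,.4,.3,.2,.1,.05,0,-.015):
    ly=.085-.19*np.cos(t)+.006*np.sin(t)+.011*np.clip(t/.3,0,1); z=.0905+.19*np.sin(t)+.006*np.cos(t)+.019
    pts.append((0,ly,z))
path([(0,pts[0][1]+.025,pts[0][2]+.03)]+pts)
```

```text
[0.     0.0068 0.2915] world [ 0.5132 -0.1039  0.2915] total shares [-0.248 -1.065 -0.144]
[ 0.     -0.0182  0.2615] world [ 0.5272 -0.1247  0.2615] total shares [ 0.07  -0.104 -0.15 ]
[ 0.     -0.0321  0.25  ] world [ 0.5349 -0.1362  0.25  ] total shares [ 0.039 -0.058 -0.058]
[ 0.     -0.0455  0.2365] world [ 0.5424 -0.1473  0.2365] total shares [ 0.037 -0.055 -0.067]
[ 0.     -0.0574  0.2217] world [ 0.5491 -0.1572  0.2217] total shares [ 0.033 -0.05  -0.074]
[ 0.     -0.0679  0.2059] world [ 0.5549 -0.1659  0.2059] total shares [ 0.029 -0.043 -0.079]
[ 0.     -0.0767  0.189 ] world [ 0.5599 -0.1732  0.189 ] total shares [ 0.025 -0.036 -0.084]
[ 0.     -0.0837  0.1714] world [ 0.5638 -0.179   0.1714] total shares [ 0.02  -0.029 -0.088]
[ 0.     -0.0927  0.1531] world [ 0.5688 -0.1864  0.1531] total shares [ 0.025 -0.037 -0.091]
[ 0.     -0.0998  0.1344] world [ 0.5728 -0.1923  0.1344] total shares [ 0.02  -0.029 -0.093]
[ 0.     -0.1026  0.125 ] world [ 0.5744 -0.1947  0.125 ] total shares [ 0.008 -0.012 -0.047]
[ 0.     -0.105   0.1155] world [ 0.5757 -0.1966  0.1155] total shares [ 0.007 -0.01  -0.047]
[ 0.     -0.1051  0.1126] world [ 0.5758 -0.1967  0.1126] total shares [ 0.    -0.    -0.014]
```

```bash
python3 -m pendant '[[-0.062,-0.266,0,0,0,0],[-0.062,-0.266,0,0,0,0],[-0.062,-0.266,0,0,0,0],[-0.062,-0.266,-0.05,0,0,0],[0,0,-0.094,0,0,0],[0,0,0,0,0,0]]' && python3 -m pendant '[[0.035,-0.052,-0.075,0,0,0],[0.035,-0.052,-0.075,0,0,0],[0.039,-0.058,-0.058,0,0,0],[0,0,0,0,0,0]]'
python3 - <<'E'
from h import *
o=env.observe(); d=o['position'][:2]-C; print(d@ex,d@ey,o['wrist_force'],o['time_s'])
E
```

```text
time_s: 5.32
position: [0.5136, -0.105, 0.2889]
ee_rot: [-179.9, -0.1, 123.9]
wrist_force: [-0.1, 0.6, 0.8]
gripper_width: -0.0004
grip_force: 0.0
time_s: 5.82
position: [0.5358, -0.1375, 0.2476]
ee_rot: [-179.9, -0.1, 124.0]
wrist_force: [-0.5, -0.6, 0.5]
gripper_width: -0.0001
grip_force: 0.0
6.931903432252118e-06 -0.033689154009227486 [-0.47946085 -0.61086881  0.45279967] 5.825
```

```bash
python3 -m pendant '[[0.037,-0.055,-0.067,0,0,0],[0.033,-0.05,-0.074,0,0,0],[0.029,-0.043,-0.079,0,0,0],[0.025,-0.036,-0.084,0,0,0]]'
python3 - <<'E'
from h import *
im,P=cloud("side"); cv2.imwrite('pics/s4.png',cv2.resize(im[120:320,180:380,::-1],None,fx=3,fy=3,interpolation=2))
E
```

```text
time_s: 6.32
position: [0.5607, -0.1745, 0.187]
ee_rot: [-180.0, -0.0, 124.0]
wrist_force: [0.1, -0.3, 3.3]
gripper_width: -0.0002
grip_force: 1.3
```

View pics/s4.png

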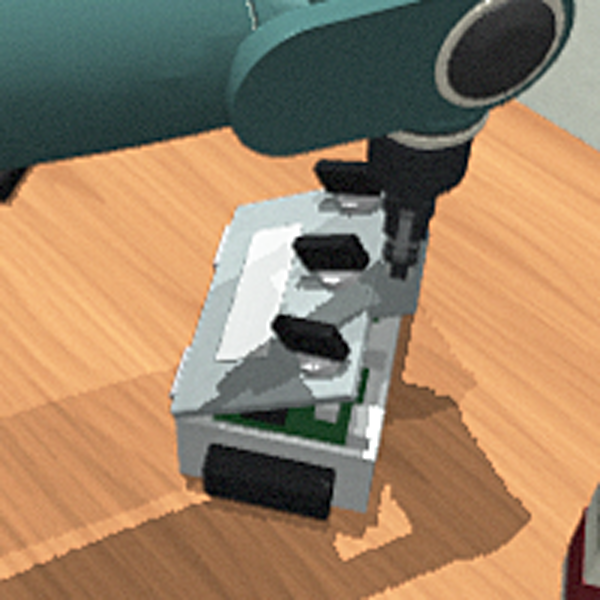

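The fingertips at (400,270) sit on the lip, and the lid is coming down. I'll keep going.

```bash
python3 -m pendant '[[0.02,-0.029,-0.088,0,0,0],[0.025,-0.037,-0.091,0,0,0],[0.02,-0.029,-0.093,0,0,0],[0.008,-0.012,-0.047,0,0,0],[0.007,-0.01,-0.04,0,0,0],[0,0,0,0,0,0]]'; python3 -m pendant '[[0,0,-0.01,0,0,0],[0,0,-0.01,0,0,0],[0,0,-0.01,0,0,0],[0,0,0,0,0,0]]'
```

```text
time_s: 7.12
position: [0.5763, -0.1973, 0.1161]
ee_rot: [-180.0, -0.0, 124.0]
wrist_force: [-0.4, -0.2, -0.1]
gripper_width: -0.0002
grip_force: 0.0
time_s: 7.62
position: [0.5764, -0.1971, 0.1105]
ee_rot: [180.0, 0.0, 124.0]
wrist_force: [0.6, -0.3, 0.7]
gripper_width: -0.0002
grip_force: 0.3
```

```bash
python3 -m pendant '[[0,0,-0.01,0,0,0],[0,0,-0.01,0,0,0],[0,0,0,0,0,0]]'; python3 -m pendant '[[0,0,-0.01,0,0,0],[0,0,0,0,0,0]]';  python3 - <<'E'
from h import *
im,P=cloud("top"); cv2.imwrite('pics/t5.png',cv2.resize(im[130:260,220:350,::-1],None,fx=4,fy=4,interpolation=2))
L=np.stack([(P[...,:2]-C)@ex,(P[...,:2]-C)@ey,P[...,2]],-1)
g=(abs(L[...,0])<.12)&(abs(L[...,1])<.08)&(L[...,2]>.095)&(L[...,2]<.125); q=L[g]
A=np.c_[q[:,1],np.ones(len(q))]; 
for _ in range(5):
    s=np.linalg.lstsq(A,q[:,2],rcond=None)[0]; r=abs(q[:,2]-A@s)<.003; A,q=A[r],q[r]
print('slope',s,len(q))
E
```

```text
time_s: 8.0
position: [0.5762, -0.1971, 0.1062]
ee_rot: [-180.0, -0.0, 124.0]
wrist_force: [-0.3, -0.2, -1.1]
gripper_width: -0.0
grip_force: 0.0
time_s: 8.25
position: [0.5763, -0.1971, 0.1043]
ee_rot: [-180.0, -0.0, 124.0]
wrist_force: [0.2, -0.1, -0.1]
gripper_width: -0.0001
grip_force: 0.0
slope [-0.04893519  0.10648121] 1358
```

View pics/t5.png

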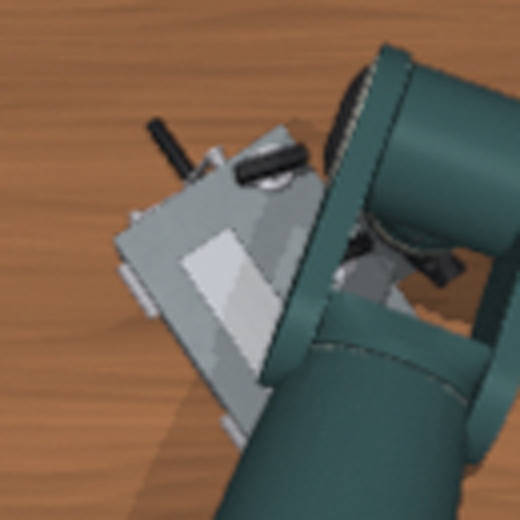

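Run:
```python
from h import *
im,P=cloud("side"); cv2.imwrite('pics/s5.png',cv2.resize(im[150:300,200:350,::-1],None,fx=4,fy=4,interpolation=2))
o=env.observe(); d=o['position'][:2]-C; print(d@ex,d@ey,o['wrist_force'],o['time_s'])
```

```text
0.00024874660734208384 -0.1056429571724386 [-0.00134068 -0.35339379  0.31215003] 8.35
```

View pics/s5.png

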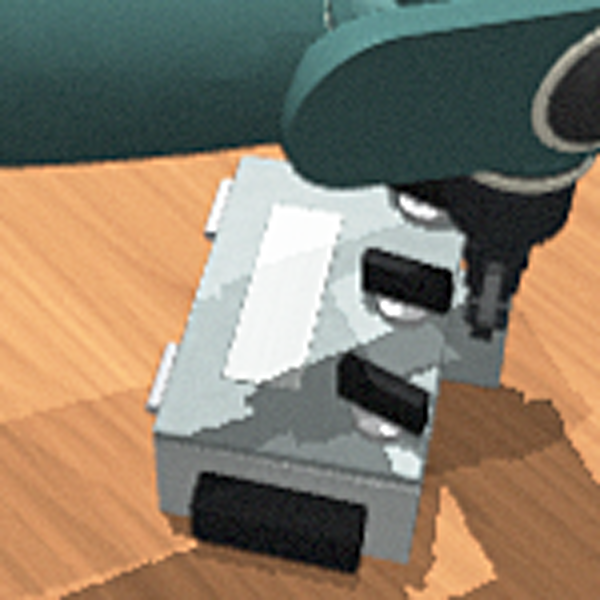

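The lid looks almost shut, with the fingertips at (488,330) on the lip. I'll press until the force rises.

```bash
python3 -m pendant '[[0,0,-0.01,0,0,0],[0,0,-0.01,0,0,0],[0,0,0,0,0,0]]'; python3 -m pendant '[[0,0,-0.01,0,0,0],[0,0,-0.01,0,0,0],[0,0,0,0,0,0]]'
```

```text
time_s: 8.72
position: [0.5763, -0.1971, 0.1003]
ee_rot: [-180.0, -0.0, 124.0]
wrist_force: [-0.3, -0.8, 0.0]
gripper_width: 0.0003
grip_force: 0.0
time_s: 9.1
position: [0.5763, -0.1971, 0.0962]
ee_rot: [-180.0, -0.0, 124.0]
wrist_force: [-0.1, -0.5, -0.9]
gripper_width: -0.0
grip_force: 0.0
```

```bash
cat >> h.py <<'E'
def lid():
  for nm in("top","side"):
    im,P=cloud(nm)
    L=np.stack([(P[...,:2]-C)@ex,(P[...,:2]-C)@ey,P[...,2]],-1)
    g=(abs(L[...,0])<.12)&(abs(L[...,1])<.08)&(L[...,2]>.09)&(L[...,2]<.13); q=L[g]; A=np.c_[q[:,1],np.ones(len(q))]
    for _ in range(8):
        s=np.linalg.lstsq(A,q[:,2],rcond=None)[0]; r=abs(q[:,2]-A@s)<.0025; A,q=A[r],q[r]
    print(nm,'slope',s,len(q))
    lp=(abs(L[...,0])<.044)&(L[...,1]<-.09)&(L[...,1]>-.125)&(L[...,2]<.115)&(L[...,2]>.04)&(im.max(-1)>90)
    if lp.sum(): print(' lip z',np.percentile(L[lp][:,2],[5,50,95]).round(4),lp.sum())
E
python3 -c "
from h import *
lid()"
```

```text
top slope [-0.01471514  0.10338089] 1127
 lip z [0.0963 0.0976 0.0988] 2
side slope [-0.02101304  0.10486057] 2028
 lip z [0.0948 0.098  0.1006] 170
```

```bash
python3 -m pendant '[[0,0,-0.01,0,0,0],[0,0,0,0,0,0]]'; python3 -m pendant '[[0,0,-0.01,0,0,0],[0,0,0,0,0,0]]'; python3 -c "
from h import *
lid(); im,P=cloud('wrist'); cv2.imwrite('pics/w6.png',im[:,:,::-1])"
```

```text
time_s: 9.45
position: [0.5765, -0.1971, 0.0951]
ee_rot: [180.0, 0.0, 124.0]
wrist_force: [-3.2, 1.2, 6.7]
gripper_width: 0.0001
grip_force: 3.4
time_s: 9.7
position: [0.5766, -0.1971, 0.0949]
ee_rot: [180.0, 0.0, 124.0]
wrist_force: [-11.6, 4.3, 24.0]
gripper_width: -0.0
grip_force: 12.0
top slope [-0.00716283  0.10309702] 1120
 lip z [0.0916 0.0933 0.0951] 2
side slope [-0.01735212  0.10445088] 2003
 lip z [0.094  0.0968 0.0998] 170
```

View pics/w6.png

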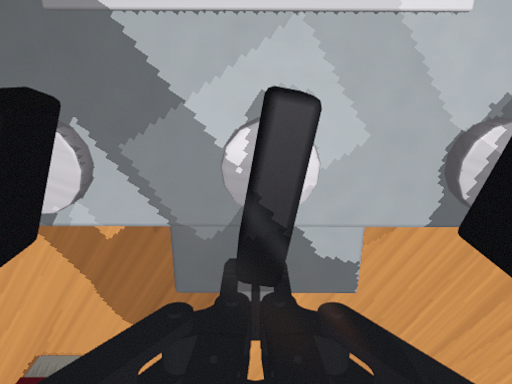

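The wrist view shows the bolt_b bar from (290,95) to (260,280), and the fingers on the lip at about (255,275). The hard stop gave 24 N and the lid is level, so it is shut. I'll lift off and measure the bars.

```bash
python3 -m pendant '[[0,0,0.1,0,0,0],[0,0,0.28,0,0,0],[0,0,0.28,0,0,0],[0,0,0.28,0,0,0],[0,0,0,0,0,0]]'
cat >> h.py <<'E'
def bars():
    im,P=cloud('wrist'); L=np.stack([(P[...,:2]-C)@ex,(P[...,:2]-C)@ey,P[...,2]],-1)
    for n,x in (('a',-.09),('b',0),('c',.09)):
        g=(abs(L[...,0]-x)<.042)&(abs(L[...,1]+.055)<.042)&(L[...,2]>.138)&(L[...,2]<.16)&(im.max(-1)<110)
        if g.sum()<30: print(n,'none',g.sum()); continue
        q=L[g]; (cx,cy),(w,h),_=r=cv2.minAreaRect(q[:,:2].astype(np.float32)); b=cv2.boxPoints(r); e=max((b[1]-b[0],b[2]-b[1]),key=np.linalg.norm)
        print(n,'ctr',round(cx,4),round(cy,4),'size',round(w,3),round(h,3),'ang',round(np.degrees(np.arctan2(e[1],e[0]))%180,1),'ztop',np.median(q[:,2]).round(4),len(q))
    return im
E
python3 -c "
from h import *
lid(); cv2.imwrite('pics/w7.png',bars()[:,:,::-1])"
```

```text
time_s: 10.48
position: [0.5774, -0.1975, 0.2863]
ee_rot: [179.7, 0.4, 124.0]
wrist_force: [-0.1, 0.6, -0.0]
gripper_width: -0.0002
grip_force: 0.0
top slope [-0.00435726  0.1029924 ] 1204
 lip z [0.0926 0.0956 0.0997] 100
side slope [-0.01977686  0.10458532] 2053
 lip z [0.0943 0.0971 0.0993] 321
a ctr -0.0825 -0.0542 size 0.06 0.016 ang 69.1 ztop 0.1459 1503
b ctr 0.0072 -0.0547 size 0.06 0.015 ang 79.8 ztop 0.1459 1346
c ctr 0.0964 -0.0548 size 0.059 0.015 ang 72.1 ztop 0.1458 1496
```

```bash
python3 -m pendant '[[-0.1,0.14,-0.04,0,0,-0.5],[-0.03,0.07,-0.04,0,0,-0.5],[0,0,0,0,0,0],[0,0,0,0,0,0],[0,0,0,0,0,0],[0,0,0,0,0,0]]' 90 60; python3 -c "
from h import *
print(env.observe()['ee_rot'],env.observe()['position']);cv2.imwrite('pics/w8.png',bars()[:,:,::-1])
path([(0,-.055,.25),(.007,-.055,.135)])"
```

```text
time_s: 11.38
position: [0.5505, -0.1555, 0.2645]
ee_rot: [-180.0, -0.0, 114.0]
wrist_force: [-0.0, -0.9, -0.3]
gripper_width: 0.0551
grip_force: 0.0
[-1.79994725e+02 -3.86271873e-03  1.14013129e+02] [ 0.5505442  -0.15552828  0.2644758 ]
a ctr -0.0823 -0.0538 size 0.06 0.015 ang 69.5 ztop 0.1459 1360
b ctr 0.0075 -0.054 size 0.059 0.015 ang 79.8 ztop 0.146 1293
c ctr 0.0966 -0.0546 size 0.06 0.015 ang 71.8 ztop 0.1458 1514
[ 0.    -0.055  0.25 ] world [ 0.5478 -0.1552  0.25  ] total shares [-0.014  0.001 -0.072]
[ 0.007 -0.055  0.135] world [ 0.5536 -0.1513  0.135 ] total shares [ 0.029  0.02  -0.575]
```

View pics/w8.png

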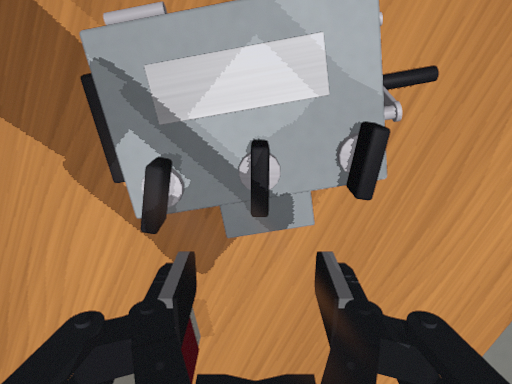

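The view shows bars a, b and c at (157,195), (260,178) and (368,160). I'll cross-check the x offset with the fixed cameras.

Run:
```python
from h import *
for nm in("top","side"):
    im,P=cloud(nm); L=np.stack([(P[...,:2]-C)@ex,(P[...,:2]-C)@ey,P[...,2]],-1)
    for n,x in (('a',-.087),('b',.003),('c',.093)):
        g=(abs(L[...,0]-x)<.04)&(abs(L[...,1]+.055)<.04)&(L[...,2]>.137)&(L[...,2]<.155)&(im.max(-1)<110)
        if g.sum()>8: q=L[g]; print(nm,n,g.sum(),((q.max(0)+q.min(0))/2).round(4),q.min(0)[:2].round(3),q.max(0)[:2].round(3))
    g=(abs(L[...,0])<.15)&(abs(L[...,1])<.05)&(L[...,2]>.098)&(L[...,2]<.108)&(im.max(-1)>80); print(nm,'lid x',np.percentile(L[g][:,0],[.5,99.5]).round(4))
im,P=cloud('wrist'); L=np.stack([(P[...,:2]-C)@ex,(P[...,:2]-C)@ey,P[...,2]],-1)
g=(abs(L[...,0])<.15)&(abs(L[...,1])<.05)&(L[...,2]>.098)&(L[...,2]<.108)&(im.max(-1)>80); print('w lid x',np.percentile(L[g][:,0],[.5,99.5]).round(4))
```

```text
top a 93 [-0.085  -0.0553  0.1451] [-0.1   -0.084] [-0.07  -0.026]
top b 64 [ 0.0062 -0.0474  0.1459] [-0.004 -0.068] [ 0.016 -0.027]
top c 46 [ 0.0984 -0.0418  0.1447] [ 0.089 -0.056] [ 0.108 -0.027]
top lid x [-0.1117  0.1322]
side a 171 [-0.0854 -0.054   0.1444] [-0.101 -0.082] [-0.07  -0.026]
side b 154 [ 0.0048 -0.0549  0.1441] [-0.008 -0.084] [ 0.017 -0.026]
side c 64 [ 0.0911 -0.055   0.1436] [ 0.08  -0.083] [ 0.102 -0.027]
side lid x [-0.1204  0.1209]
w lid x [-0.1171  0.1266]
```

```bash
python3 -m pendant '[[0.01,0.02,-0.2,0,0,0],[0,0,-0.2,0,0,0],[0,0,-0.15,0,0,0],[0,0,-0.06,0,0,0],[0,0,-0.047,0,0,0],[0,0,0,0,0,0]]'; python3 -m pendant '[[0,0,0,0,0,0],[0,0,0,0,0,0],[0,0,0,0,0,0],[0,0,0,0,0,0],[0,0,0,0,0,0]]' 255 60
```

```text
time_s: 12.32
position: [0.5525, -0.1512, 0.1334]
ee_rot: [180.0, 0.0, 114.0]
wrist_force: [-0.1, 0.4, 0.4]
gripper_width: 0.0555
grip_force: 0.0
time_s: 12.95
position: [0.5526, -0.1513, 0.134]
ee_rot: [180.0, 0.0, 114.0]
wrist_force: [-2.6, 0.2, 5.5]
gripper_width: 0.0136
grip_force: 61.1
```

```bash
python3 -m pendant '[[0,0,0,0,0,-0.68],[0,0,0,0,0,-0.68],[0,0,0,0,0,-0.68],[0,0,0,0,0,-0.68],[0,0,0,0,0,-0.68],[0,0,0,0,0,-0.68],[0,0,0,0,0,-0.68],[0,0,0,0,0,-0.68],[0,0,0,0,0,-0.68],[0,0,0,0,0,-0.68],[0,0,0,0,0,-0.68],[0,0,0,0,0,-0.68]]';python3 -m pendant '[[0,0,0,0,0,0],[0,0,0,0,0,0]]'; python3 -c "
from h import *
o=env.observe();print(o['wrist_torque'],o['joint_positions'])"
```

```text
time_s: 14.45
position: [0.553, -0.1514, 0.1341]
ee_rot: [179.9, -0.1, 32.2]
wrist_force: [1.6, -2.1, 3.7]
gripper_width: 0.013
grip_force: 61.7
time_s: 14.7
position: [0.5529, -0.1514, 0.134]
ee_rot: [179.9, -0.1, 32.6]
wrist_force: [2.1, -1.7, 6.0]
gripper_width: 0.0134
grip_force: 61.3
[-0.38082754 -0.38907726  0.50851804] [-1.78566596e+01 -3.68686045e+00  1.02097529e+02 -1.33315094e-02
  8.14782773e+01  3.95382396e+01]
```

```bash
python3 -m pendant '[[0,0,0,0,0,0],[0,0,0,0,0,0],[0,0,0,0,0,0],[0,0,0.2,0,0,0],[0,0,0.25,0,0,0],[-0.075,-0.05,0,0,0,0.9],[-0.075,-0.05,0,0,0,0.9],[-0.075,-0.05,0,0,0,0.9],[-0.075,-0.05,0,0,0,0.9],[-0.073,-0.052,0,0,0,0.9],[0,0,0,0,0,0.9],[0,0,0,0,0,0.9]]' 90 60; python3 -m pendant '[[0,0,0,0,0,0.78],[0,0,0,0,0,0],[0,0,0,0,0,0]]'; python3 -c "
from h import *
bars(); path([(-.084,-.0545,.133)])"
```

```text
time_s: 16.2
position: [0.4776, -0.2017, 0.2231]
ee_rot: [-180.0, -0.0, 95.7]
wrist_force: [0.0, 0.5, -1.1]
gripper_width: 0.0552
grip_force: 0.0
time_s: 16.58
position: [0.4778, -0.2015, 0.223]
ee_rot: [-180.0, -0.0, 103.0]
wrist_force: [-0.6, -0.3, 0.5]
gripper_width: 0.0551
grip_force: 0.0
a ctr -0.0826 -0.0536 size 0.059 0.015 ang 69.6 ztop 0.146 1739
b ctr 0.0065 -0.0543 size 0.015 0.059 ang 179.7 ztop 0.1458 2172
c ctr 0.0895 -0.054 size 0.057 0.006 ang 77.9 ztop 0.1425 740
[-0.084  -0.0545  0.133 ] world [ 0.4778 -0.2018  0.133 ] total shares [ 0.    -0.001 -0.45 ]
```

```bash
python3 -m pendant '[[0.003,0.003,-0.2,0,0,0],[0,0,-0.15,0,0,0],[0,0,-0.05,0,0,0],[0,0,-0.05,0,0,0],[0,0,0,0,0,0]]'; python3 -m pendant '[[0,0,0,0,0,0],[0,0,0,0,0,0],[0,0,0,0,0,0],[0,0,0,0,0,0],[0,0,0,0,0,0]]' 255 60; python3 -m pendant '[[0,0,0,0,0,-0.6],[0,0,0,0,0,-0.6],[0,0,0,0,0,-0.6],[0,0,0,0,0,-0.6],[0,0,0,0,0,-0.6],[0,0,0,0,0,-0.6],[0,0,0,0,0,-0.6],[0,0,0,0,0,-0.6],[0,0,0,0,0,-0.6],[0,0,0,0,0,-0.6],[0,0,0,0,0,-0.6],[0,0,0,0,0,-0.5]]';python3 -m pendant '[[0,0,0,0,0,0],[0,0,0,0,0,0]]'; python3 -c "
from h import *
o=env.observe();print(o['wrist_torque'])"
```

```text
time_s: 17.25
position: [0.4785, -0.201, 0.1333]
ee_rot: [180.0, 0.0, 103.2]
wrist_force: [0.7, -0.3, 0.4]
gripper_width: 0.0551
grip_force: 0.0
time_s: 17.88
position: [0.4781, -0.2012, 0.134]
ee_rot: [-180.0, 0.0, 103.2]
wrist_force: [-8.5, 0.1, 8.0]
gripper_width: 0.0134
grip_force: 60.8
time_s: 19.38
position: [0.4784, -0.2015, 0.134]
ee_rot: [179.9, 0.0, 32.0]
wrist_force: [-4.7, -2.9, 6.0]
gripper_width: 0.0133
grip_force: 61.4
time_s: 19.62
position: [0.4784, -0.2015, 0.1341]
ee_rot: [179.9, 0.0, 32.2]
wrist_force: [-4.1, -2.7, 5.8]
gripper_width: 0.0132
grip_force: 60.9
[-0.55114539  0.67617753  0.59415224]
```

```bash
python3 -m pendant '[[0,0,0,0,0,0],[0,0,0,0,0,0],[0,0,0,0,0,0],[0,0,0.2,0,0,0],[0,0,0.25,0,0,0],[0.149,0.1,0,0,0,0.92],[0.149,0.1,0,0,0,0.92],[0.149,0.1,0,0,0,0.92],[0.149,0.1,0,0,0,0.92],[0.149,0.1,0,0,0,0.92],[0,0,0,0,0,0.92],[0,0,0,0,0,0.92]]' 90 60; python3 -m pendant '[[0,0,0,0,0,0.92],[0,0,0,0,0,0],[0,0,0,0,0,0]]'; python3 -c "
from h import *
bars(); path([(.096,-.0545,.133)])"
```

```text
time_s: 21.12
position: [0.6277, -0.1005, 0.2226]
ee_rot: [-180.0, -0.0, 97.0]
wrist_force: [-1.0, -0.1, 0.6]
gripper_width: 0.0554
grip_force: 0.0
time_s: 21.5
position: [0.6274, -0.1009, 0.223]
ee_rot: [-180.0, -0.0, 105.6]
wrist_force: [-0.5, 0.4, 0.0]
gripper_width: 0.0552
grip_force: 0.0
a ctr -0.0797 -0.0537 size 0.015 0.056 ang 179.1 ztop 0.1459 1474
b ctr 0.0077 -0.0541 size 0.06 0.015 ang 0.1 ztop 0.1459 1756
c ctr 0.0977 -0.0545 size 0.059 0.015 ang 71.1 ztop 0.146 1743
[ 0.096  -0.0545  0.133 ] world [ 0.6271 -0.1011  0.133 ] total shares [-0.002 -0.001 -0.45 ]
```

```bash
python3 -m pendant '[[0,0,-0.2,0,0,0],[0,0,-0.15,0,0,0],[0,0,-0.05,0,0,0],[0,0,-0.05,0,0,0],[0,0,0,0,0,0]]'; python3 -m pendant '[[0,0,0,0,0,0],[0,0,0,0,0,0],[0,0,0,0,0,0],[0,0,0,0,0,0],[0,0,0,0,0,0]]' 255 60; python3 -m pendant '[[0,0,0,0,0,-0.62],[0,0,0,0,0,-0.62],[0,0,0,0,0,-0.62],[0,0,0,0,0,-0.62],[0,0,0,0,0,-0.62],[0,0,0,0,0,-0.62],[0,0,0,0,0,-0.62],[0,0,0,0,0,-0.62],[0,0,0,0,0,-0.62],[0,0,0,0,0,-0.62],[0,0,0,0,0,-0.62],[0,0,0,0,0,-0.57]]';python3 -m pendant '[[0,0,0,0,0,0],[0,0,0,0,0,0],[0,0,0,0,0,0]]'; python3 -m pendant '[[0,0,0,0,0,0],[0,0,0,0,0,0],[0,0,0,0,0,0],[0,0,0.2,0,0,0],[0,0,0.25,0,0,0],[-0.07,-0.05,0.2,0,0,0],[0,0,0,0,0,0],[0,0,0,0,0,0]]' 60 60; python3 -c "
from h import *
bars(); lid(); im,P=cloud('top'); [print(n,P[v,u].round(3)) for n,(u,v) in dict(carton=(390,197),spool=(155,166),scan=(154,229)).items()]"
```

```text
time_s: 22.18
position: [0.6275, -0.101, 0.1333]
ee_rot: [180.0, 0.0, 105.8]
wrist_force: [0.4, 0.3, -0.2]
gripper_width: 0.0549
grip_force: 0.0
time_s: 22.8
position: [0.6275, -0.1011, 0.134]
ee_rot: [180.0, 0.0, 105.8]
wrist_force: [-4.3, 0.3, 5.5]
gripper_width: 0.013
grip_force: 61.1
time_s: 24.3
position: [0.628, -0.1013, 0.1341]
ee_rot: [179.9, -0.1, 31.7]
wrist_force: [1.7, -2.6, 3.8]
gripper_width: 0.0129
grip_force: 62.0
time_s: 24.68
position: [0.6279, -0.1013, 0.134]
ee_rot: [179.9, -0.1, 32.1]
wrist_force: [1.7, -2.6, 5.4]
gripper_width: 0.0131
grip_force: 61.5
time_s: 25.68
position: [0.6133, -0.1109, 0.2624]
ee_rot: [-180.0, 0.0, 31.9]
wrist_force: [-0.4, 0.5, 0.0]
gripper_width: 0.065
grip_force: 0.0
a ctr -0.0816 -0.0547 size 0.015 0.06 ang 179.7 ztop 0.146 814
b ctr 0.0078 -0.055 size 0.015 0.06 ang 179.7 ztop 0.1459 1064
c ctr 0.0974 -0.0554 size 0.015 0.06 ang 179.7 ztop 0.1459 1415
top slope [-0.00666631  0.1022076 ] 390
 lip z [0.0924 0.0957 0.0988] 117
side slope [-0.00755007  0.10387343] 2496
 lip z [0.0942 0.0971 0.0996] 321
carton [ 0.536 -0.418  0.149]
spool [0.661 0.352 0.061]
scan [0.444 0.356 0.036]
```

All three bars are parallel to the hinge, the lid is level, and the bystanders haven't moved.

```bash
python3 -c "
from cell import env
print(env.job_done())"
```

```text
the job is handed in; nothing more can be done
None
```

The job is handed in at about 26 s: the stay is broken, the lid is shut, the middle bolt then both outer bolts are turned to their end stops, the bystanders have not moved, and the gripper is clear; the hand-in returned no verdict.

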